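# Press a heater panel's clips home with a block

### The arm

A 6-joint arm with a two-finger parallel gripper is mounted at the origin on the work surface. World frame = base frame: x ahead of the robot, y to its left, z up, the work surface at z = 0. Lengths are in mm, angles in rad, forces in N, time in s.
With the tool pointing down it reaches from about 225 to 725 mm from the base axis. Payload 3.1 kg.
Tool frame: the origin (TCP) lies between the finger pads; the fingertips stand 14 mm ahead of it and the grasp point (between the pads) lies 5 mm behind it; x points along the fingers, y is the direction in which the jaws open and shut, and the axes are right-handed (so a half turn about x gives the same grasp; the last joint's range is limited). The gripper opens to 85 mm and grips with 20 to 120 N. Pads are 22 mm wide; open, the fingers measure 114 mm over their backs; the gripper's body (76 mm by 85 mm) begins 54 mm behind the grasp point. The pads swing forward as they close: fully open they stand 13 mm farther back than shut.
Start: joints at [1.185, 0.048, 0.099, 1.622, 0, 1.443], TCP at [133.858, 507.641, 245.312] pointing down, gripper open.
Joint ranges: [-2.91, 2.91], [-0.99, 1.94], [-1.21, 1.42], [-2.12, 2.29], [-1.49, 1.47], [-3.14, 3.14]. Speed limits (rad/s): [2.79, 2.79, 3.14, 3.14, 3.14, 3.14].

### API

Orientations are given as a unit quaternion [w, x, y, z].
In Python, from station import get_state, snapshot, hand_in gives the robot as it stands.
- The arm moves only by the shell command python3 -m crank 'ROWS' [FORCE]. ROWS is JSON, a list of rows, each a list of 7 numbers: the shift along the tool's x, y, z in m, then the turn, a rotation vector about the tool's x, y, z in rad, then the closure, from 0 (fully open) to 1 (shut). A call has 1 to 10 rows; each row shifts and turns the commanded pose from where the row before left it, along the tool's axes as they then stand; what a row does not reach is not made up. A row lasts 1/10 s, in which the tool goes at most 50 mm and 8.59 degrees, less where a joint would pass 70% of its speed; a pose out of reach is approached as far as the arm can. A call is refused whole if a number of a shift passes 0.05 or a number of a turn 0.15, either way. A call with a gripper value outside its range is refused whole. The fingers move at their own pace and stop on an object; FORCE is the grip in N (left out, the last holds). Time passes only in rows, so rows that do not move let the fingers close. It gives the time, the measured TCP pose, the force and the opening at its end, in the units of the state.
- get_state(): the state, without advancing time (a new reading comes with each control period).
- snapshot(name): name is "scene" or "top" or "wrist"; returns a dict with "frame" (420x560x3 uint8, red, green, blue), "fovy" (degrees; the focal length in pixels is half the picture's height over the tangent of half this angle, whatever the lens; pixels are square), "cx", "cy" (the principal point, pixels), "cam_to_world" (4x4, takes a point from camera to world coordinates); the wrist camera has in their place "mount" (4x4, takes a point from camera to tool coordinates, whose origin is the TCP and whose axes are the tool frame's). Camera axes: x right, y up, looking along -z (the intrinsics and any distortion apply to the point x, -y, -z); pixel columns grow to the right and rows downward; lengths in mm; the calibration is good to about 2 mm. The wrist camera is an equidistant fisheye: a pixel r from the principal point sees the ray r / f radians off the axis. A picture is of the moment at which its call begins: read the wrist's pose just before it. There is no depth.
- hand_in(): hands the job in, once; it reports no verdict.
The state is a dict: "clock": time; "joints": joint angles; "qd": joint speeds; "tau": joint torques, N m; "tool_pos": TCP position; "orientation": TCP orientation; "force": force on the tool from outside, world axes, zero at the start; "moment": the same for the moment, N m; "width": finger opening in mm.
Only numpy, scipy, OpenCV 4.12 (cv2) and the standard library are available. Lean on these libraries where they do the work, as an engineer would, in place of code of your own. Each camera call takes 0.05 s, during which the arm holds its last target. There are 200 camera calls.

### The job

The heater panel on the sprung cradle has a row of six snap clips standing proud along its middle. Stand the wooden pressing block on the panel and sweep it along the row from one end to the other, leaning on it steadily, until every clip is flush, without lifting it off part-way, pushing the cradle right down onto its stop or touching the panel with the gripper. Then set the block down upright in the steel tray, leaving the tin and the wrench where they are.

Things in the scene. Friction and masses are not known exactly. Their poses are not given: they have to be found in the camera images.
- block: Loose wooden pressing block, 0.35 kg, standing upright. Origin: centre of its underside, z up. Sole 84 (x) x 44 (y) mm, 24 mm high; flat beneath for the middle 60 mm, both short ends rounded (radius 12 mm) so that it rides over clips when moved along its x. Upright grip on the sole: 34 (x) x 40 (y) mm, from 24 to 78 mm above the underside.
- cradle: Dark steel base plate, 350 x 140 x 10 mm, fixed to the bench, that carries the panel on springs. Origin: centre of its underside, on the bench; x along its length, z up.
- panel: White louvred panel, 330 (x) x 110 (y) x 20 mm, on springs over the cradle; moves only straight down. Origin: centre of its underside, 35 mm above the bench unloaded; its flat top is 20 mm above the origin. Sinks under load: 3 N to start, then 0.7 N per mm; stop at 20 mm down (over 18 mm counts as on the stop). The clip row runs along its x at y = 0.
- clip0 (a joint): Snap clip 0 of six: a grey rounded bar lying across the row, 26 mm long (panel y), crown radius 18 mm, standing 5 mm proud of the panel top. Centred at panel x = -80 mm, y = 0. Value: how far it has been pressed down in m, near 0 at the start, 0.005 flush, 0.0055 at the stop; needs about 4 N and stays where it is left. Home counts from 0.0035.
- clip1 (a joint): Snap clip 1 of six: a grey rounded bar lying across the row, 26 mm long (panel y), crown radius 18 mm, standing 5 mm proud of the panel top. Centred at panel x = -48 mm, y = 0. Value: how far it has been pressed down in m, near 0 at the start, 0.005 flush, 0.0055 at the stop; needs about 4 N and stays where it is left. Home counts from 0.0035.
- clip2 (a joint): Snap clip 2 of six: a grey rounded bar lying across the row, 26 mm long (panel y), crown radius 18 mm, standing 5 mm proud of the panel top. Centred at panel x = -16 mm, y = 0. Value: how far it has been pressed down in m, near 0 at the start, 0.005 flush, 0.0055 at the stop; needs about 4 N and stays where it is left. Home counts from 0.0035.
- clip3 (a joint): Snap clip 3 of six: a grey rounded bar lying across the row, 26 mm long (panel y), crown radius 18 mm, standing 5 mm proud of the panel top. Centred at panel x = 16 mm, y = 0. Value: how far it has been pressed down in m, near 0 at the start, 0.005 flush, 0.0055 at the stop; needs about 4 N and stays where it is left. Home counts from 0.0035.
- clip4 (a joint): Snap clip 4 of six: a grey rounded bar lying across the row, 26 mm long (panel y), crown radius 18 mm, standing 5 mm proud of the panel top. Centred at panel x = 48 mm, y = 0. Value: how far it has been pressed down in m, near 0 at the start, 0.005 flush, 0.0055 at the stop; needs about 4 N and stays where it is left. Home counts from 0.0035.
- clip5 (a joint): Snap clip 5 of six: a grey rounded bar lying across the row, 26 mm long (panel y), crown radius 18 mm, standing 5 mm proud of the panel top. Centred at panel x = 80 mm, y = 0. Value: how far it has been pressed down in m, near 0 at the start, 0.005 flush, 0.0055 at the stop; needs about 4 N and stays where it is left. Home counts from 0.0035.
- tray: Fixed open steel tray, outside 210 (x) x 170 (y) x 26 mm high, walls and floor about 4 mm. Origin: centre of its underside, on the bench.
- tin: Bystander: metal tin 90 mm wide, 100 mm high, with screwdrivers standing in it up to about 160 mm high. Origin: centre of its underside.
- wrench: Bystander: steel wrench lying on the bench along its own x. Origin: on its underside.
Not all that is in view belongs to the job. There is more than one size of the block; the one meant has the size given above.

How it is judged (in metres and radians):
On the way, in this order (a step that is already met when the one before it is completed fails the run):
1. the clip at one end of the row is pressed home by the block while the clip at the other end still stands proud (contact force between block and panel above 1 N and ((value of joint clip0 above 0.0035 m and value of joint clip5 below 0.0035 m) or (value of joint clip5 above 0.0035 m and value of joint clip0 below 0.0035 m))), for 0.1 s.
2. all six clips are home with the block still pressing on the panel (value of joint each of clip0, clip1, clip2, clip3, clip4, clip5 above 0.0035 m and contact force between block and panel above 1 N), for 0.1 s.
At the end, for the whole second after the job is handed in: All six clips are pressed down by at least 3.5 mm of their 5 mm, and the block stands upright (within 0.1 rad), released and at rest flat on the tray's floor, inside its walls (value of joint each of clip0, clip1, clip2, clip3, clip4, clip5 above 0.0035 m and x of block in the frame of tray between -0.085 and 0.085 m and y of block in the frame of tray between -0.07 and 0.07 m and z of block in the frame of tray below 0.009 m and angle between block's own z axis and vertical below 0.1 rad and linear speed of block below 0.02 m/s); the robot touches nothing.
It fails at once if the block is lifted more than 12 mm off the panel's top while some clips are home and others not (value of joint any of clip0, clip1, clip2, clip3, clip4, clip5 above 0.0035 m and value of joint any of clip0, clip1, clip2, clip3, clip4, clip5 below 0.0035 m and z of block in the frame of panel above 0.032 m).
It fails at once if the panel is pushed down by more than 18 mm, onto its stop (height (world z) of panel below 0.017 m).
It fails at once if the gripper's fingers press on the panel or its clips (contact force between the fingers and panel above 1 N).
It fails at once if the tin or the wrench is moved by more than 25 mm (distance of any of tin, wrench from where it was at the start of the episode above 0.025 m).
It also fails if it takes over 56 s, if anything falls off the work surface, if the arm or the gripper's body presses on something with over 40 N, if the wrist force passes 120 N, or if a joint passes its speed limit or range.

## Working session

There is one attempt and no reset: what is moved stays moved. The work goes in short steps, Python scripts to look and compute and a shell command to move; the robot and the scene stay as the last step left them, time stands still between calls to the robot, and variables do not carry over. Pictures are saved under pics/ and viewed, about 8 in all and at most 12, crops included, and the job is handed in when it is done.

```bash
ls; mkdir -p pics; python3 - <<'E'
from station import get_state, snapshot
import cv2
print(get_state())
for n in ("scene","top"):
    s=snapshot(n); print(n,s["fovy"],s["cx"],s["cy"],s["cam_to_world"],[k for k in s])
    cv2.imwrite(f"pics/{n}0.png",cv2.resize(s["frame"][:,:,::-1],(800,600),interpolation=cv2.INTER_CUBIC))
E
```

```text
pics
{'clock': 0.0, 'joints': array([1.18518453e+00, 4.87469112e-02, 9.75717956e-02, 1.62200040e+00,
       3.36631406e-05, 1.44297270e+00]), 'qd': array([ 0.00116862, -0.00091352,  0.00048663, -0.00045639,  0.00015427,
        0.00099242]), 'tau': array([-9.97866391e-05, -3.38780558e+01,  3.20015395e+01,  2.03093479e-02,
        2.53268723e-05,  6.19217701e-06]), 'tool_pos': array([133.63711478, 507.10145953, 244.10606968]), 'orientation': array([ 0.7010155 ,  0.09007909,  0.70146568, -0.09170025]), 'force': array([-0.11731215, -0.63987368, -0.41364474]), 'moment': array([-0.00384112,  0.00296315, -0.04217034]), 'width': 85.31100713956037}
scene 43.19616949000705 286.75894382090667 209.36672907260345 [[-5.24945592e-01 -5.81749685e-01  6.21288524e-01  1.34235164e+03]
 [ 8.51113343e-01 -3.53489004e-01  3.88138637e-01  4.88817918e+02]
 [-6.18086759e-03  7.32538619e-01  6.80697413e-01  8.97328049e+02]
 [ 0.00000000e+00  0.00000000e+00  0.00000000e+00  1.00000000e+00]] ['frame', 'fovy', 'cx', 'cy', 'cam_to_world']
top 54.14985504500379 271.87793868568946 206.15137833750333 [[-6.21818045e-02  9.76684933e-01 -2.05474973e-01  3.28551611e+02]
 [-9.98064576e-01 -6.09993118e-02  1.20907547e-02  4.54668439e+00]
 [-7.24973953e-04  2.05829116e-01  9.78587681e-01  1.14440601e+03]
 [ 0.00000000e+00  0.00000000e+00  0.00000000e+00  1.00000000e+00]] ['frame', 'fovy', 'cx', 'cy', 'cam_to_world']
```

View pics/scene0.png

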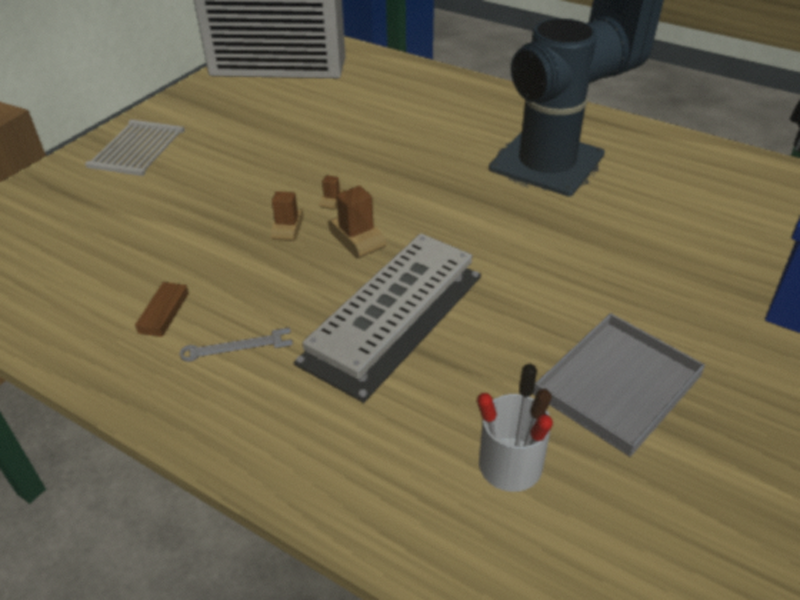

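View pics/top0.png

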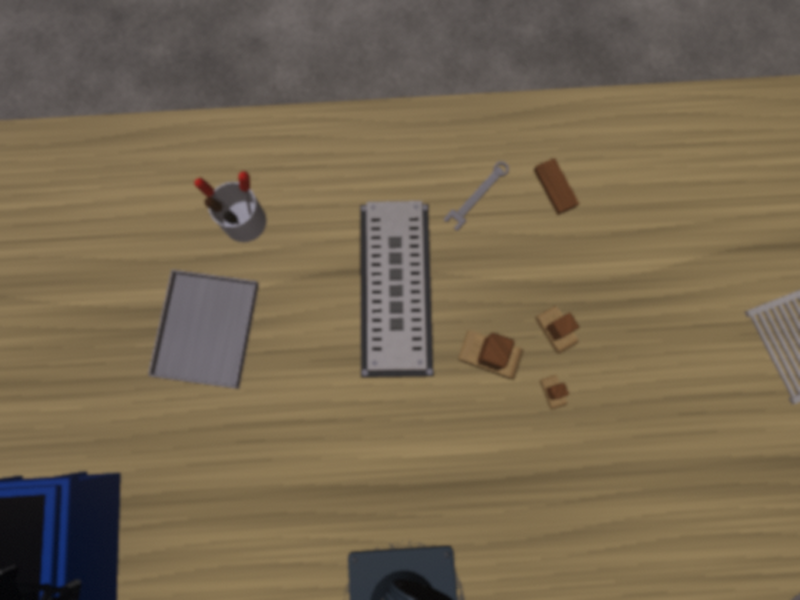

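Three block candidates appear in the top view at about (490,353), (557,328) and (555,390). The panel runs (395,203)–(397,375), the tray is at (205,330), the tin at (238,212) and the wrench at (478,195). I'll enlarge to measure them.

```bash
cat > h.py <<'E'
import numpy as np, cv2
from station import get_state, snapshot
def ray(s,u,v,z):
    """full-res pixel -> world point on plane z"""
    f=210/np.tan(np.radians(s["fovy"])/2); T=s["cam_to_world"]
    d=T[:3,:3]@np.array([(u-s["cx"])/f,-(v-s["cy"])/f,-1]); o=T[:3,3]
    return o+d*(z-o[2])/d[2]
E
python3 - <<'E'
from h import *
s=snapshot("top"); im=s["frame"][:,:,::-1]
# left: blocks (u 315-415, v 205-290) x6 ; right: panel+tray
a=cv2.resize(im[210:290,316:411],None,fx=8,fy=7.5,interpolation=cv2.INTER_CUBIC)
a=cv2.resize(im[215:290,315:415],None,fx=8,fy=8,interpolation=cv2.INTER_CUBIC); cv2.imwrite("pics/blk.png",a)
b=cv2.resize(im[135:275,100:308],None,fx=3.8,fy=3.8,interpolation=cv2.INTER_CUBIC); cv2.imwrite("pics/pan.png",b)
E
```

```text
(no output)
```

View pics/blk.png

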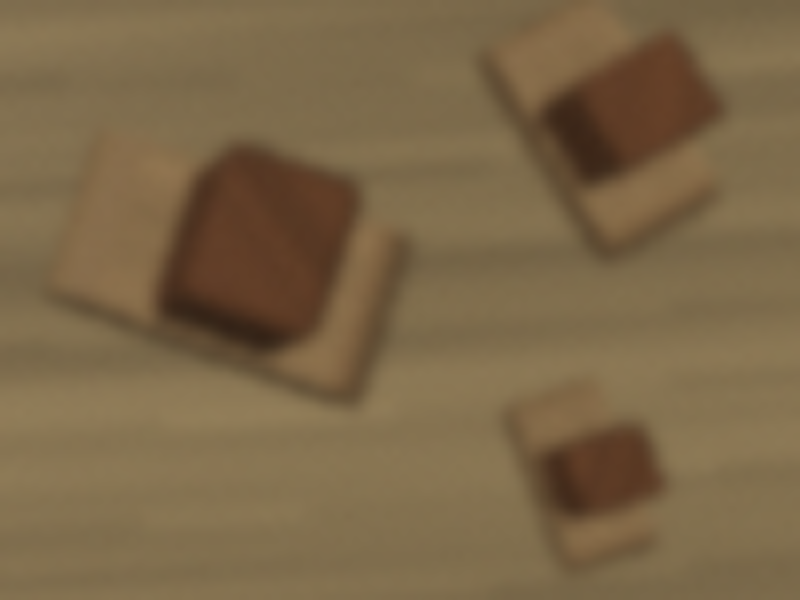

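View pics/pan.png

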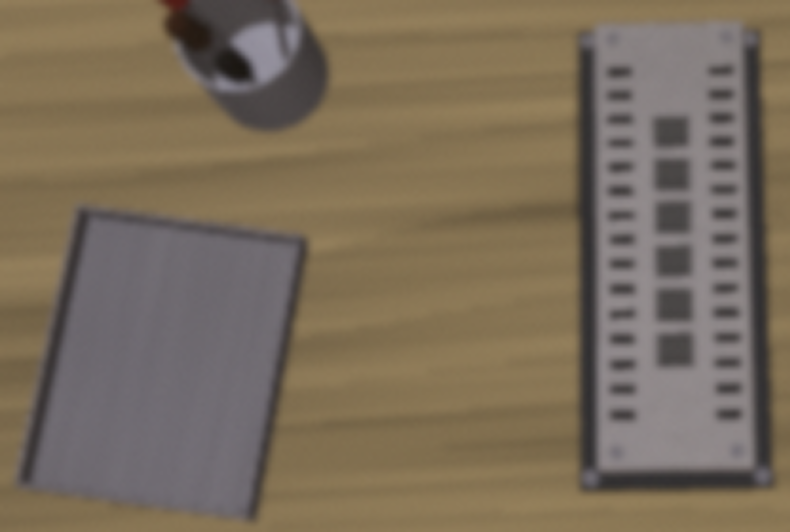

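```bash
python3 - <<'E'
from h import *
s=snapshot("top"); np.set_printoptions(precision=1,suppress=True)
def P(pts,k,o,z): return np.array([ray(s,(x+.5)/k-.5+o[0],(y+.5)/k-.5+o[1],z)[:2] for x,y in pts])
def rep(n,p):
    e=np.roll(p,-1,0)-p; print(n,p.tolist() and p.round(1).tolist(),"c",p.mean(0),"L",np.linalg.norm(e,axis=1),"ang",np.degrees(np.arctan2(e[:,1],e[:,0])))
B=(8,(315,215)); A=(3.8,(100,135))
rep("med",P([(480,55),(600,0),(715,190),(610,255)],*B,22))
rep("big",P([(98,130),(48,290),(350,400),(405,235)],*B,24))
rep("small",P([(508,405),(600,375),(657,535),(572,570)],*B,16))
rep("medgrip",P([(590,90),(675,32),(722,105),(625,165)],*B,78))
rep("biggrip",P([(240,143),(358,185),(310,335),(165,295)],*B,78))
rep("clips",P([(671,131),(672,174),(673,216),(674,261),(675,305),(675,350)],*A,59))
rep("panel",P([(597,26),(743,22),(755,470),(597,473)],*A,55))
rep("cradle",P([(582,32),(758,32),(772,488),(582,488)],*A,10))
rep("tray",P([(80,208),(305,238),(255,520),(20,485)],*A,26))
E
```

```text
med [[503.3, -290.5], [520.0, -334.3], [451.5, -365.6], [431.6, -327.0]] c [ 476.6 -329.3] L [46.9 75.3 43.5 80.5] ang [ -69.2 -155.4  117.3   27. ]
big [[485.2, -155.9], [431.4, -133.9], [388.0, -232.7], [442.6, -257.3]] c [ 436.8 -194.9] L [ 58.  107.8  59.8 110. ] ang [ 157.8 -113.7  -24.3   67.2]
small [[383.4, -287.9], [391.6, -320.3], [337.0, -333.1], [327.2, -303.0]] c [ 359.8 -311.1] L [33.5 56.1 31.6 58.2] ang [ -75.9 -166.9  108.    15.1]
medgrip [[480.8, -310.5], [498.2, -340.7], [473.1, -353.1], [455.4, -318.9]] c [ 476.9 -330.8] L [35.  28.  38.5 26.7] ang [ -60.  -153.9  117.4   18.4]
biggrip [[470.4, -194.1], [454.3, -231.2], [406.7, -210.5], [422.5, -165.0]] c [ 438.5 -200.2] L [40.4 51.8 48.2 56.1] ang [-113.6  156.5   70.9  -31.3]
clips [[659.7, -27.2], [627.5, -25.9], [596.4, -24.6], [563.4, -23.2], [531.6, -21.8], [499.5, -19.7]] c [579.7 -23.7] L [ 32.3  31.1  33.   31.9  32.2 160.4] ang [177.6 177.6 177.5 177.6 176.3  -2.7]
panel [[744.8, 21.9], [741.2, -85.8], [412.5, -69.8], [417.3, 39.8]] c [579.  -23.5] L [107.8 329.1 109.7 328. ] ang [-91.9 177.2  87.5  -3.1]
cradle [[757.9, 34.4], [749.4, -100.4], [402.3, -84.1], [410.9, 52.7]] c [580.1 -24.4] L [135.1 347.5 137.1 347.5] ang [-93.6 177.3  86.4  -3. ]
tray [[637.9, 411.3], [604.7, 245.8], [401.7, 284.4], [436.7, 451.2]] c [520.3 348.2] L [168.8 206.7 170.4 205.1] ang [-101.3  169.2   78.1  -11.2]
```

The medium block measures about 80 × 45 mm, so it is the right one, at (477,-330) with yaw ≈ 26.5°. The panel centre is (579.5,-23.7) with yaw ≈ -2.9°, and the tray is at (520,348). Next I'll write a delta helper in tool axes.

```bash
cat >> h.py <<'E'
from scipy.spatial.transform import Rotation as R
def delta(x,y,z,yaw):
    """shift (mm, tool axes now) and turn (rotvec, tool axes) to tool-down pose, tool y along world yaw deg (mod 180)"""
    s=get_state(); q=s["orientation"]; Rt=R.from_quat([q[1],q[2],q[3],q[0]])
    best=None
    for a in (yaw,yaw+180):
        c,n=np.cos(np.radians(a)),np.sin(np.radians(a))
        ex=np.array([0,0,-1.]); ey=np.array([c,n,0]); M=R.from_matrix(np.c_[ex,ey,np.cross(ex,ey)])
        r=(Rt.inv()*M); 
        print("turn",a,r.as_rotvec().round(3),"shift after turn mm",(M.inv().apply(np.array([x,y,z])-s["tool_pos"])).round(1))
    print("now shift",Rt.inv().apply(np.array([x,y,z])-s["tool_pos"]).round(1),"pos",s["tool_pos"].round(1),"F",s["force"].round(1),"w",round(s["width"],1),"t",round(s["clock"],2),"joints",s["joints"].round(2))
E
python3 -c "
from h import *
delta(477,-330,200,26.5)"
```

```text
turn 26.5 [0.85  0.    0.002] shift after turn mm [ 44.5 -66.4 902.5]
turn 206.5 [-2.291e+00 -2.000e-03  1.000e-03] shift after turn mm [  44.5   66.4 -902.5]
now shift [  45.5 -722.1  545.4] pos [133.7 507.3 244.5] F [-0.4  0.3  0.4] w 85.6 t 0.2 joints [1.19 0.05 0.1  1.62 0.   1.44]
```

```bash
python3 -m crank '[[0,0,0,0.142,0,0,0],[0,0,0,0.142,0,0,0],[0,0,0,0.142,0,0,0],[0,0,0,0.142,0,0,0],[0,0,0,0.142,0,0,0],[0,0,0,0.14,0,0,0],[0,0,0.03,0,0,0,0],[0,-0.01,0.04,0,0,0,0],[0,-0.01,0.045,0,0,0,0],[0,-0.01,0.045,0,0,0,0]]' 80
python3 -m crank '[[0,0,0.045,0,0,0,0],[0,0,0.045,0,0,0,0],[0,0,0.045,0,0,0,0],[0,0,0.045,0,0,0,0],[0,0,0.045,0,0,0,0],[0,0,0.045,0,0,0,0],[0,0,0.045,0,0,0,0],[0,0,0.045,0,0,0,0],[0,0,0.045,0,0,0,0],[0,0,0.045,0,0,0,0]]'
python3 -m crank '[[0,0,0.045,0,0,0,0],[0,0,0.045,0,0,0,0],[0,0,0.04,0,0,0,0],[0,0,0.04,0,0,0,0],[0,0,0.03,0,0,0,0],[0,0,0.02,0,0,0,0],[0,0,0,0,0,0,0],[0,0,0,0,0,0,0]]'
python3 - <<'E'
from h import *
delta(477,-330,120,26.5)
s=snapshot("wrist"); print(s["fovy"],s["cx"],s["cy"],s["mount"])
cv2.imwrite("pics/w1.png",cv2.resize(s["frame"][:,:,::-1],(800,600),interpolation=cv2.INTER_CUBIC))
E
```

```text
clock: 1.2
tool_pos: [178.5, 349.6, 244.9]
orientation: [0.602, 0.371, 0.601, -0.372]
force: [0.8, -0.4, -0.1]
width: 85.3
clock: 2.2
tool_pos: [379.8, -53.5, 245.3]
orientation: [0.601, 0.372, 0.601, -0.372]
force: [0.8, 0.4, 0.4]
width: 85.7
clock: 3.0
tool_pos: [477.3, -248.1, 244.8]
orientation: [0.601, 0.372, 0.602, -0.372]
force: [-0.5, -0.7, 0.2]
width: 85.5
turn 26.5 [-0.    -0.002  0.001] shift after turn mm [124.8 -36.9  73.1]
turn 206.5 [3.142e+00 1.000e-03 3.000e-03] shift after turn mm [124.8  36.9 -73.1]
now shift [124.7 -36.8  73.4] pos [ 477.3 -248.1  244.8] F [-0.5 -0.7  0.2] w 85.5 t 3.0 joints [-0.6   0.08  0.14  1.62  0.    0.5 ]
65.70646984690485 275.5309919864085 214.83399826165282 [[-8.57769641e-04  3.25535426e-01 -9.45529455e-01 -1.29522884e+02]
 [ 9.99999576e-01  5.94865630e-04 -7.02378374e-04 -2.01236744e-01]
 [ 3.33813932e-04 -9.45529657e-01 -3.25535798e-01 -8.45688656e+01]
 [ 0.00000000e+00  0.00000000e+00  0.00000000e+00  1.00000000e+00]]
```

View pics/w1.png

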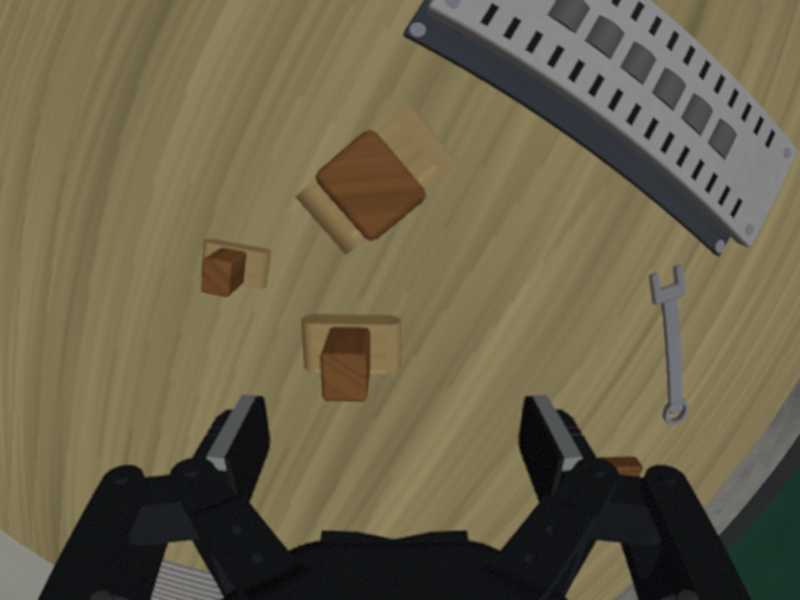

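The wrist view shows the block at (345,360) with its long side parallel to the jaw opening, and its grip top at about (322–370, 360–400). I'll project that to check the position.

```bash
cat >> h.py <<'E'
def wray(s,st,u,v,z):
    f=210/np.tan(np.radians(s["fovy"])/2); d=np.array([u-s["cx"],v-s["cy"]]); r=np.hypot(*d); th=r/f
    c=np.array([np.sin(th)*d[0]/r,-np.sin(th)*d[1]/r,-np.cos(th)])
    q=st["orientation"]; Rt=R.from_quat([q[1],q[2],q[3],q[0]]).as_matrix(); M=s["mount"]
    o=st["tool_pos"]+Rt@M[:3,3]; w=Rt@M[:3,:3]@c
    return o+w*(z-o[2])/w[2]
E
python3 - <<'E'
from h import *
st=get_state(); s=snapshot("wrist"); np.set_printoptions(precision=1,suppress=True)
for n,pts,z in (("sole",[(303,318),(400,318),(401,373),(304,372)],24),("griptop",[(322,362),(369,364),(366,400),(324,399)],78)):
    p=np.array([wray(s,st,(x+.5)*.7-.5,(y+.5)*.7-.5,z)[:2] for x,y in pts]); e=np.roll(p,-1,0)-p
    print(n,p.mean(0),np.linalg.norm(e,axis=1),np.degrees(np.arctan2(e[:,1],e[:,0])))
E
```

```text
sole [ 477.2 -325.8] [79.  49.6 82.9 49.4] [  26.6  -62.2 -153.6  113.3]
griptop [ 478.9 -330. ] [33.6 29.8 31.2 30.6] [  24.3  -69.  -154.2  115.6]
```

```bash
python3 -m crank '[[0,-0.018,0.036,0,0,0,0],[0,-0.0185,0.037,0,0,0,0],[0.04,0,0,0,0,0,0],[0.045,0,0,0,0,0,0],[0.03,0,0,0,0,0,0],[0,0,0,0,0,0,0],[0,0,0,0,0,0,0]]'
python3 -c "
from h import *
delta(477.3,-329.5,47,26.5)"
```

```text
clock: 3.8
tool_pos: [477.5, -328.9, 130.8]
orientation: [0.601, 0.372, 0.602, -0.372]
force: [-0.1, -0.4, 0.4]
width: 85.5
turn 26.5 [ 0.002 -0.001  0.   ] shift after turn mm [83.8 -0.4  0.4]
turn 206.5 [-3.14e+00 -0.00e+00 -1.00e-03] shift after turn mm [83.8  0.4 -0.4]
now shift [83.8 -0.4  0.5] pos [ 477.5 -328.9  130.8] F [-0.1 -0.4  0.4] w 85.5 t 3.8 joints [-0.72  0.2   0.03  1.41  0.    0.39]
```

```bash
python3 -m crank '[[0.03,0,0,0,0,0,0],[0.03,0,0,0,0,0,0],[0.018,0,0,0,0,0,0],[0.006,0,0,0,0,0,0],[0,0,0,0,0,0,0],[0,0,0,0,0,0,0]]'
python3 -m crank '[[0,0,0,0,0,0,0.3],[0,0,0,0,0,0,0.5],[0,0,0,0,0,0,0.7],[0,0,0,0,0,0,0.85],[0,0,0,0,0,0,0.85],[0,0,0,0,0,0,0.85],[0,0,0,0,0,0,0.85],[0,0,0,0,0,0,0.85]]' 80
python3 -m crank '[[-0.01,0,0,0,0,0,0.85],[-0.02,0,0,0,0,0,0.85],[-0.04,0,0,0,0,0,0.85],[-0.04,0,0,0,0,0,0.85],[-0.03,0,0,0,0,0,0.85],[0,0,0,0,0,0,0.85],[0,0,0,0,0,0,0.85]]'
python3 - <<'E'
from h import *
delta(450,-17,160,-2.9)
s=snapshot("wrist")
cv2.imwrite("pics/w2.png",cv2.resize(s["frame"][:,:,::-1],(800,600),interpolation=cv2.INTER_CUBIC))
E
```

```text
clock: 4.4
tool_pos: [479.2, -331.2, 49.2]
orientation: [0.603, 0.372, 0.6, -0.372]
force: [0.0, 0.1, 1.1]
width: 85.5
clock: 5.2
tool_pos: [478.0, -330.5, 47.0]
orientation: [0.602, 0.372, 0.601, -0.372]
force: [-0.9, 0.2, 4.9]
width: 33.1
clock: 5.9
tool_pos: [477.5, -329.7, 185.6]
orientation: [0.601, 0.372, 0.602, -0.372]
force: [-0.1, -0.2, -4.9]
width: 33.4
turn -2.9 [ 0.514 -0.001  0.001] shift after turn mm [  25.6  -43.3 -310.9]
turn 177.1 [-2.628e+00 -1.000e-03 -1.000e-03] shift after turn mm [ 25.6  43.3 310.9]
now shift [  25.9  115.1 -292. ] pos [ 477.5 -329.7  185.6] F [-0.1 -0.2 -4.9] w 33.4 t 5.9 joints [-0.72  0.19  0.13  1.52  0.    0.39]
```

View pics/w2.png

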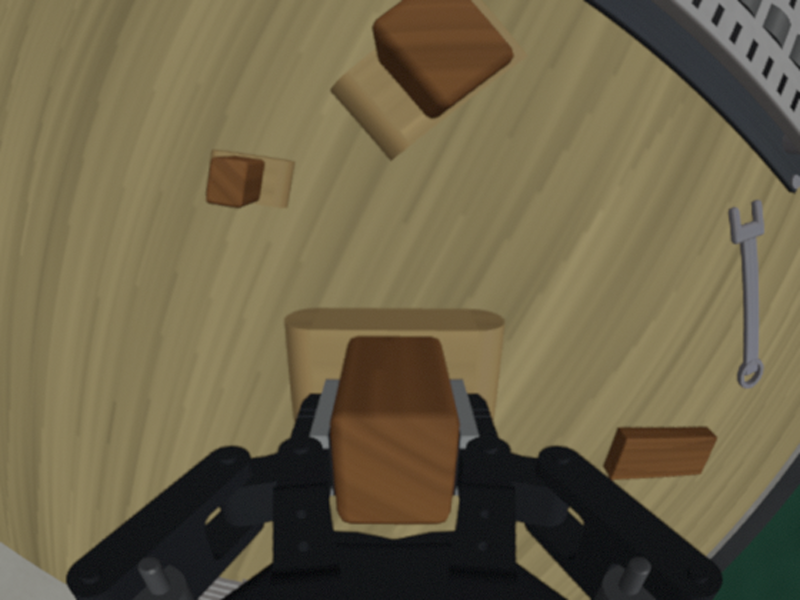

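The wrist view shows the block centred and square in the jaws, with its sole level at (395,318). TCP is 47 mm above the underside. Next I'll carry it to panel x = -130.

```bash
python3 -m crank '[[0,0,0,0.1285,0,0,0.85],[0,0,0,0.1285,0,0,0.85],[0,0,0,0.1285,0,0,0.85],[0,0,0,0.1285,0,0,0.85],[0,0,-0.02,0,0,0,0.85],[0,-0.006,-0.035,0,0,0,0.85],[0,-0.006,-0.04,0,0,0,0.85],[0,-0.006,-0.04,0,0,0,0.85],[0,-0.006,-0.04,0,0,0,0.85],[0,-0.006,-0.04,0,0,0,0.85]]'
python3 -m crank '[[0,-0.006,-0.04,0,0,0,0.85],[0,-0.006,-0.03,0,0,0,0.85],[0.01,-0.001,-0.02,0,0,0,0.85],[0.02,0,-0.006,0,0,0,0.85],[0.02,0,0,0,0,0,0.85],[0,0,0,0,0,0,0.85],[0,0,0,0,0,0,0.85],[0,0,0,0,0,0,0.85]]'
python3 - <<'E'
from h import *
delta(449.7,-17.1,102,-2.9)
s=snapshot("top")
cv2.imwrite("pics/t2.png",cv2.resize(s["frame"][120:290,200:370][:,:,::-1],(600,600),interpolation=cv2.INTER_CUBIC))
E
```

```text
clock: 6.95
tool_pos: [456.3, -111.4, 182.7]
orientation: [-0.485, -0.512, -0.489, 0.514]
force: [0.8, 0.0, -3.1]
width: 33.5
clock: 7.75
tool_pos: [450.5, -17.4, 136.3]
orientation: [-0.487, -0.513, -0.487, 0.513]
force: [0.5, -0.9, -2.6]
width: 33.1
turn -2.9 [-0.001 -0.     0.   ] shift after turn mm [34.3 -0.8 -0.3]
turn 177.1 [3.141e+00 1.000e-03 0.000e+00] shift after turn mm [34.3  0.8  0.3]
now shift [34.3 -0.8 -0.2] pos [450.5 -17.4 136.3] F [ 0.5 -0.9 -2.6] w 33.1 t 7.75 joints [-0.19 -0.14 -0.3   1.41  0.    1.43]
```

View pics/t2.png

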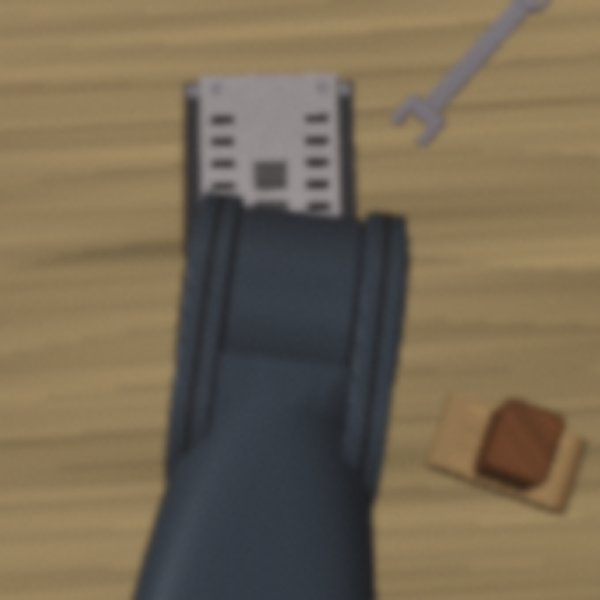

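The arm hides the block in that top view, but the row ahead and the wrench are clear. I'll descend in small steps and watch the force.

```bash
python3 -m crank '[[0.012,0,0,0,0,0,0.85],[0.012,0,0,0,0,0,0.85],[0.004,0,0,0,0,0,0.85],[0.002,0,0,0,0,0,0.85],[0,0,0,0,0,0,0.85],[0,0,0,0,0,0,0.85]]'
python3 -m crank '[[0.002,0,0,0,0,0,0.85],[0.002,0,0,0,0,0,0.85],[0.002,0,0,0,0,0,0.85],[0,0,0,0,0,0,0.85],[0,0,0,0,0,0,0.85]]'
python3 -m crank '[[0.002,0,0,0,0,0,0.85],[0.002,0,0,0,0,0,0.85],[0,0,0,0,0,0,0.85],[0,0,0,0,0,0,0.85]]'
```

```text
clock: 8.4
tool_pos: [450.8, -17.2, 106.5]
orientation: [0.487, 0.513, 0.487, -0.512]
force: [0.6, 1.0, -2.1]
width: 33.0
clock: 8.9
tool_pos: [450.9, -17.2, 101.0]
orientation: [0.487, 0.513, 0.487, -0.512]
force: [-1.0, 0.2, 0.1]
width: 33.3
clock: 9.3
tool_pos: [450.9, -17.2, 96.7]
orientation: [0.487, 0.513, 0.487, -0.512]
force: [-1.0, 1.0, 2.9]
width: 33.1
```

```bash
python3 -m crank '[[0.002,0,0,0,0,0,0.85],[0.002,0,0,0,0,0,0.85],[0,0.003,0,0,0,0,0.85],[0,0.005,0,0,0,0,0.85],[0,0.005,0,0,0,0,0.85],[0,0.005,0,0,0,0,0.85],[0,0,0,0,0,0,0.85]]'
python3 -m crank '[[0,0.005,0,0,0,0,0.85],[0,0.005,0,0,0,0,0.85],[0,0.005,0,0,0,0,0.85],[0,0.005,0,0,0,0,0.85],[0,0,0,0,0,0,0.85]]'
python3 -c "
from h import *
delta(649.4,-27.2,93,-2.9)"
```

```text
clock: 10.0
tool_pos: [467.5, -18.1, 92.2]
orientation: [-0.486, -0.512, -0.488, 0.513]
force: [-5.2, 0.9, 6.4]
width: 33.3
clock: 10.5
tool_pos: [487.6, -19.1, 92.3]
orientation: [-0.486, -0.512, -0.488, 0.513]
force: [-3.4, 0.1, 6.1]
width: 33.4
turn -2.9 [-0.     0.     0.003] shift after turn mm [-7.00e-01  1.62e+02 -1.00e-01]
turn 177.1 [ 3.141  0.004 -0.   ] shift after turn mm [-7.00e-01 -1.62e+02  1.00e-01]
now shift [ -1.1 161.9  -0.2] pos [487.6 -19.1  92.3] F [-3.4  0.1  6.1] w 33.4 t 10.5 joints [-0.18 -0.02 -0.28  1.32 -0.    1.45]
```

```bash
python3 -m crank '[[0,0.006,0,0,0,0,0.85],[0,0.006,0,0,0,0,0.85],[0,0.006,0,0,0,0,0.85],[0,0.006,0,0,0,0,0.85],[0,0.006,0,0,0,0,0.85],[0,0.006,0,0,0,0,0.85],[0,0.006,0,0,0,0,0.85],[0,0.006,0,0,0,0,0.85],[0,0.006,0,0,0,0,0.85]]'
python3 -m crank '[[0,0.006,0,0,0,0,0.85],[0,0.006,0,0,0,0,0.85],[0,0.006,0,0,0,0,0.85],[0,0.006,0,0,0,0,0.85],[0,0.006,0,0,0,0,0.85],[0,0.006,0,0,0,0,0.85],[0,0.006,0,0,0,0,0.85],[0,0.006,0,0,0,0,0.85],[0,0.006,0,0,0,0,0.85]]'
python3 -c "
from h import *
delta(649.4,-27.2,93,-2.9)"
```

```text
clock: 11.4
tool_pos: [541.1, -21.9, 92.3]
orientation: [-0.486, -0.512, -0.488, 0.513]
force: [-5.5, 0.2, 5.9]
width: 33.6
clock: 12.3
tool_pos: [594.1, -24.5, 92.0]
orientation: [-0.486, -0.511, -0.488, 0.514]
force: [-6.5, 0.8, 6.1]
width: 33.1
turn -2.9 [-0.     0.     0.006] shift after turn mm [-1.  55.4 -0.1]
turn 177.1 [ 3.141  0.009 -0.   ] shift after turn mm [ -1.  -55.4   0.1]
now shift [-1.4 55.4 -0.1] pos [594.1 -24.5  92. ] F [-6.5  0.8  6.1] w 33.1 t 12.3 joints [-0.15  0.25  0.02  1.35 -0.    1.47]
```

```bash
python3 -m crank '[[0,0.006,0,0,0,0,0.85],[0,0.006,0,0,0,0,0.85],[0,0.006,0,0,0,0,0.85],[0,0.006,0,0,0,0,0.85],[0,0.006,0,0,0,0,0.85],[0,0.006,0,0,0,0,0.85],[0,0.006,0,0,0,0,0.85],[0,0.006,0,0,0,0,0.85],[0,0.006,0,0,0,0,0.85],[0,0.004,0,0,0,0,0.85]]'
python3 -m crank '[[0,0.004,0,0,0,0,0.85],[0,0.002,0,0,0,0,0.85],[0,0,0,0,0,0,0.85],[0,0,0,0,0,0,0.85],[0,0,0,0,0,0,0.85]]'
python3 - <<'E'
from h import *
delta(520,348,180,-2.9)
im=snapshot("scene")["frame"][150:285,195:345][:,:,::-1]
a=cv2.resize(im,(620,558),interpolation=cv2.INTER_CUBIC)
cv2.imwrite("pics/s3.png",a)
E
```

```text
clock: 13.3
tool_pos: [653.4, -27.6, 92.6]
orientation: [-0.487, -0.512, -0.488, 0.513]
force: [-5.6, -0.0, 6.7]
width: 33.4
clock: 13.8
tool_pos: [659.6, -27.9, 92.8]
orientation: [-0.487, -0.512, -0.487, 0.513]
force: [-4.2, 0.6, 6.2]
width: 33.3
turn -2.9 [-0.     0.     0.001] shift after turn mm [ -87.2 -158.4 -368.4]
turn 177.1 [ 3.141e+00  2.000e-03 -0.000e+00] shift after turn mm [-87.2 158.4 368.4]
now shift [ -87.1 -158.7 -368.3] pos [659.6 -27.9  92.8] F [-4.2  0.6  6.2] w 33.3 t 13.8 joints [-0.14  0.42  0.23  1.39 -0.    1.48]
```

View pics/s3.png

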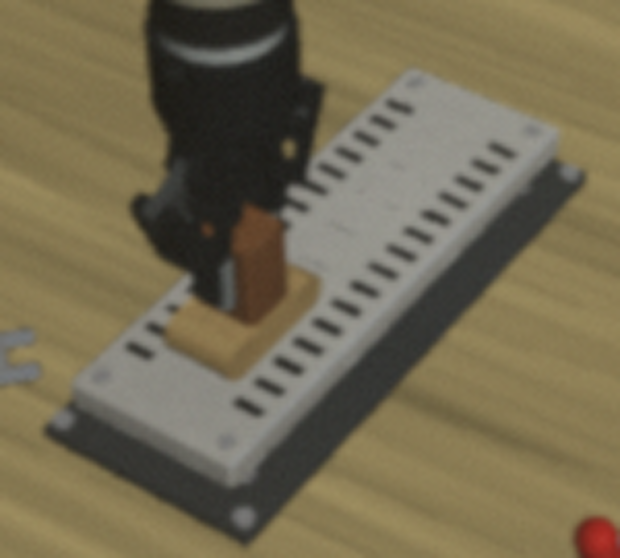

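The scene crop shows clips 0–3 flush: only faint outlines remain at (340–400,160–230). The block's flat sole has passed over clips 4 and 5. I'll lift it and carry it to the tray.

```bash
python3 -m crank '[[-0.01,0,0,0,0,0,0.85],[-0.025,0,0,0,0,0,0.85],[-0.035,0,0,0,0,0,0.85],[-0.03,-0.02,0,0,0,0,0.85],[0,-0.03,-0.02,0,0,0,0.85],[0,-0.03,-0.03,0,0,0,0.85],[0,-0.03,-0.035,0,0,0,0.85],[0,-0.03,-0.035,0,0,0,0.85],[0,-0.018,-0.04,0,0,0,0.85],[0,0,-0.04,0,0,0,0.85]]'
python3 -m crank '[[0,0,-0.04,0,0,0,0.85],[0,0,-0.04,0,0,0,0.85],[0,0,-0.04,0,0,0,0.85],[0,0,-0.03,0,0,0,0.85],[0.01,0,-0.018,0,0,0,0.85],[0.02,0,0,0,0,0,0.85],[0.02,0,0,0,0,0,0.85],[0,0,0,0,0,0,0.85],[0,0,0,0,0,0,0.85]]'
python3 -c "
from h import *
delta(520,348,52,-2.9)"
```

```text
clock: 14.85
tool_pos: [509.6, 181.0, 191.2]
orientation: [-0.486, -0.511, -0.488, 0.514]
force: [1.7, -0.4, -3.8]
width: 33.3
clock: 15.75
tool_pos: [520.5, 346.6, 140.6]
orientation: [-0.487, -0.511, -0.487, 0.514]
force: [0.8, 0.9, -3.1]
width: 33.1
turn -2.9 [-0.001  0.002  0.003] shift after turn mm [88.6 -0.6 -1.3]
turn 177.1 [ 3.14e+00  5.00e-03 -3.00e-03] shift after turn mm [88.6  0.6  1.3]
now shift [88.6 -0.3 -1.5] pos [520.5 346.6 140.6] F [ 0.8  0.9 -3.1] w 33.1 t 15.75 joints [ 0.48  0.32  0.2   1.45 -0.    2.1 ]
```

```bash
python3 -m crank '[[0.02,0,0,0,0,0,0.85],[0.03,0,0,0,0,0,0.85],[0.025,0,0,0,0,0,0.85],[0.008,0,0,0,0,0,0.85],[0.003,0,0,0,0,0,0.85],[0,0,0,0,0,0,0.85],[0,0,0,0,0,0,0.85]]'
python3 -m crank '[[0.0015,0,0,0,0,0,0.85],[0.0015,0,0,0,0,0,0.85],[0,0,0,0,0,0,0.85],[0,0,0,0,0,0,0.85]]'
```

```text
clock: 16.45
tool_pos: [522.7, 348.3, 58.7]
orientation: [0.487, 0.514, 0.487, -0.511]
force: [1.0, 0.0, -3.1]
width: 33.4
clock: 16.85
tool_pos: [521.2, 347.7, 53.4]
orientation: [-0.487, -0.513, -0.487, 0.513]
force: [-0.5, 0.6, -3.3]
width: 33.4
```

```bash
python3 -m crank '[[0.001,0,0,0,0,0,0.85],[0.001,0,0,0,0,0,0.85],[0,0,0,0,0,0,0.85],[0,0,0,0,0,0,0.85]]'
python3 -m crank '[[0.0005,0,0,0,0,0,0.85],[0,0,0,0,0,0,0.85],[0,0,0,0,0,0,0.85]]'
```

```text
clock: 17.25
tool_pos: [521.2, 347.6, 51.2]
orientation: [-0.487, -0.513, -0.487, 0.513]
force: [0.1, -0.3, -4.6]
width: 33.5
clock: 17.55
tool_pos: [521.3, 347.7, 51.1]
orientation: [0.487, 0.513, 0.487, -0.513]
force: [-1.6, -0.5, -1.7]
width: 33.4
```

Contact is starting (force -4.6 → -1.7). I'll go down slightly more, open, and retract.

```bash
python3 -m crank '[[0.0005,0,0,0,0,0,0.85],[0,0,0,0,0,0,0.85],[0,0,0,0,0,0,0.6],[0,0,0,0,0,0,0.4],[0,0,0,0,0,0,0.2],[0,0,0,0,0,0,0],[0,0,0,0,0,0,0],[0,0,0,0,0,0,0],[0,0,0,0,0,0,0]]'
python3 -m crank '[[-0.01,0,0,0,0,0,0],[-0.03,0,0,0,0,0,0],[-0.045,0,0,0,0,0,0],[-0.045,0,0,0,0,0,0],[-0.045,0,0,0,0,0,0],[0,-0.03,0,0,0,0,0],[0,-0.045,0,0,0,0,0],[0,-0.045,0,0,0,0,0],[0,-0.03,0,0,0,0,0],[0,0,0,0,0,0,0]]'
python3 - <<'E'
from h import *
im=snapshot("scene")["frame"][130:350,120:500][:,:,::-1]
cv2.imwrite("pics/s4.png",cv2.resize(im,(797,462),interpolation=cv2.INTER_CUBIC))
im=snapshot("top")["frame"][100:280,90:360][:,:,::-1]
cv2.imwrite("pics/t4.png",cv2.resize(im,(795,530),interpolation=cv2.INTER_CUBIC))
E
```

```text
clock: 18.45
tool_pos: [521.3, 347.7, 50.3]
orientation: [0.487, 0.513, 0.487, -0.513]
force: [-0.4, -1.1, 0.1]
width: 85.2
clock: 19.45
tool_pos: [368.1, 355.6, 226.9]
orientation: [0.488, 0.512, 0.488, -0.512]
force: [0.2, 0.9, 0.4]
width: 85.6
```

View pics/s4.png

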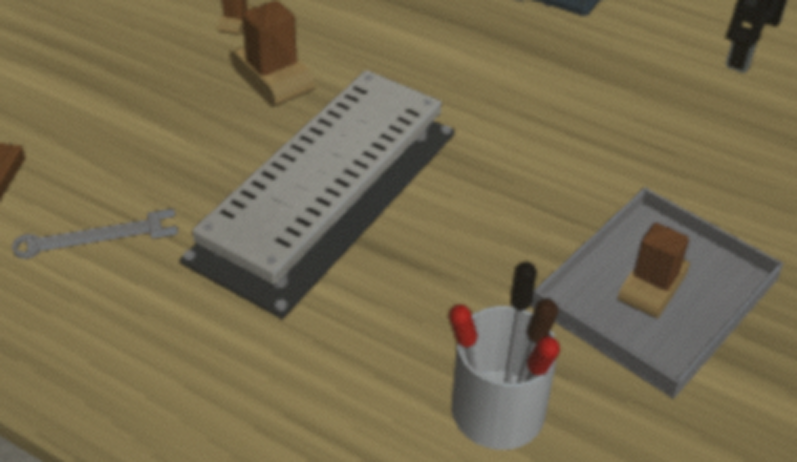

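View pics/t4.png

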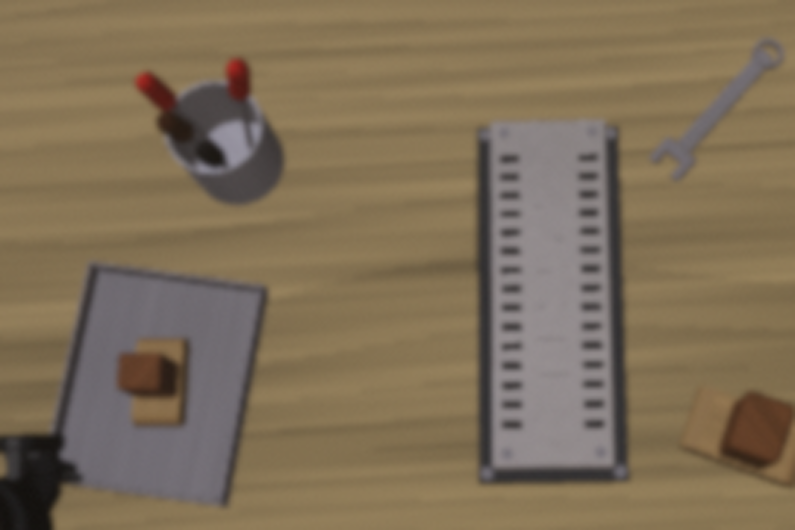

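All six clips are flush: the dark bars at (550,150–380) in the top view are gone. The block stands upright mid-tray at (155,380), the gripper is clear, and the tin and wrench have not moved.

```bash
python3 -c "
from station import *
print(hand_in())"
```

```text
the job is handed in; nothing more can be done
None
```

All six clips are pressed flush, and the block stands upright and released in the steel tray. I handed the job in at about 19.5 s of the 56 s allowed; `hand_in()` reports no verdict.

**What I did:** I picked the medium block, whose sole measured about 80 × 45 mm against the stated 84 × 44. I set it on the panel's near end and swept it once along the whole row without lifting. The panel sank about 10 mm by my estimate, against the 18 mm limit, with about 10 N on it. I then set the block down near the tray's centre.

**Last checks:** The final scene and top pictures show:
- **Clips:** none stands proud any more.
- **Block:** it is upright inside the tray walls.
- **Gripper:** it is open and clear of everything.
- **Tin and wrench:** by eye they are where they started. I did not measure them again.

**Limits of the checks:** Clip depth was judged only by eye, since no joint values are available. One top picture taken just before the descent was blocked by the arm, so I used the measured arm pose and contact force there. No check failed or disagreed beyond the 2–4 mm scatter of the camera measurements.

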